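# Pin the plate clamp in line

## Task

Take the tapered alignment pin by its red head out of the grey stand and drive it down through the holes of the plate clamp, so that it pulls the two sprung plates into line with the fixed brass ring below, until its collar sits fully home on the top plate; then let go. Feel your way: the ring is a little off where it should be, so let the pin follow the side force instead of forcing it, and never push or pry on the clamp with more than 30 N. Leave the beaker, the brown bottle and the timer where they stand.

Things in the scene. Friction and masses are not known exactly. Their poses are not given: they have to be found in the camera images.
- clamp: plate clamp, fixed: grey base plate 155 x 90 x 8 mm. Origin on its underside, straight below the nominal hole axis (vertical); +x runs along the base to the dark pivot screw, 70 mm from the axis. The base spans x -56 to 100, y -45 to 45 mm. On it, round the axis, a grey pedestal of outer radius 29, inner radius 17 mm, its top at z = 30 mm
- clamp_top (a point): point on the nominal axis level with the upper face of the aluminium top plate, 60 mm above the clamp's origin. Top plate z 51 to 60 mm, blue plate below it z 40.5 to 49.5 mm; both 48 mm round with 18.5 mm holes, floating on springs in x and y (0.3 N/mm at the hole). Holes start 2 to 4 mm off axis along the clamp's y, one to each side. Collar home: pin head point 28 mm above this point
- clamp_ring (a point): point on the nominal axis level with the upper face of the brass ring, 38 mm above the clamp's origin. Ring 8 mm thick, outer diameter 48, hole diameter 18 mm; it does not give, and its hole lies 6 mm off the nominal axis in an unknown direction, hidden under the plates. The pin's tip, lowered on the nominal axis, enters all three holes
- pin_head (a point): point on the axis of the loose steel pin (about 90 g), in its square red head: 20 x 20 mm (sides along x and y), from 22 mm below this point to 14 above. Below the head a collar, diameter 34, 6 mm thick, underside 28 mm below this point; then the shank, diameter 16 mm for 28 mm, tapering over the last 24 mm to a flat tip, diameter 3 mm, 80 mm below this point. z up along the pin
- stand: grey pin stand, fixed block 60 x 60 x 60 mm, origin at the centre of its underside; a hole 19 mm in diameter and 56 mm deep in the middle of its top, in which the pin stands loosely, collar on the block
- beaker: clear 100 ml beaker, 53 mm wide, 67 mm high, loose, near the clamp, origin at the centre of its underside
- brown_bottle: brown reagent bottle with a white cap, 48 mm wide, 90 mm high, loose, near the clamp, origin at the centre of its underside
- timer: white desk timer 60 x 68 x 21 mm, loose, near the stand, origin at the centre of its underside

How it is judged:
By the outcome, as a careful person would: the job done as asked, in the order asked, and still so for the second after the job is handed in, with the robot touching nothing.
It also fails if it takes over 72 s, if anything falls off the work surface, if the arm or the gripper's body presses on something with over 40 N, if the wrist force passes 120 N, or if a joint passes its speed limit or range.

## Robot

A 6-joint arm with a two-finger parallel gripper is mounted at the origin on a cart in front of the work surface, level with it; the furniture and walls round the work are solid. World frame = base frame: x ahead of the robot, y to its left, z up, the work surface at z = 0. Lengths are in m, angles in rad, forces in N, time in s.
With the tool pointing down it reaches from about 0.35 to 0.975 m from the base axis. Payload 4.9 kg.
Tool frame: the origin (TCP) lies midway between the tips of the shut fingers; the grasp point (between the pads) lies 19 mm behind it; z points along the fingers, y is the line along which they close (so a half turn about z gives the same grasp; the last joint's range is limited). The gripper opens to 85 mm and grips with 20 to 120 N. Pads are 22 mm wide; open, the fingers measure 114 mm over their backs; the gripper's body (76 mm by 85 mm) begins 54 mm behind the grasp point. The pads swing forward as they close: fully open they stand 13 mm farther back than shut.
Start: joints at [1.21, 0.053, 1.613, -0, 1.476, -0.119], TCP at [0.15, 0.607, 0.231] pointing down, gripper open.
Joint ranges: [-3.01, 3.01], [-1.01, 2.22], [0.06, 2.58], [-1.02, 4.17], [0.09, 2.62], [-3.14, 3.14]. Speed limits (rad/s): [2.57, 2.57, 3.14, 3.14, 3.14, 3.14].

## Interface

Orientations are given as a unit quaternion [w, x, y, z].
In Python, from plant import state, grab_frame, job_done, cut_out, place_of gives the robot as it stands.
- The arm moves only by the tool jog_arm, never from a script. Its argument "motion" is text: rows parted by semicolons, each of 7 numbers parted by spaces: the opening in per cent of the stroke, from 0 (shut) to 100 (fully open), then the shift along the tool's x, y, z as a fraction of full scale, then the turn, a rotation vector about the tool's x, y, z as a fraction of full scale. A call has exactly 5 rows; each row is the pose to reach, as a shift and turn from the pose commanded when the call began, along the tool's axes at that moment; what a row does not reach only later rows make up. Full scale, the value 1, is 50 cm for a shift and 1.5 rad for a turn. A row lasts 1/8 s, in which the tool goes at most 62.5 mm and 10.7 degrees, less where a joint would pass 70% of its speed; a pose out of reach is approached as far as the arm can. A call with a number of a shift or a turn outside -1 to 1 is refused whole. A call with a gripper value outside its range is refused whole. The fingers move at their own pace and stop on an object; the grip force is fixed at half the most. Time passes only in rows, so rows that repeat a pose let the fingers close, or fill a call up. It gives the time, the measured TCP pose, the force, the opening and the grip force at its end, in the units of the state.
- state(): the state, without advancing time (a new reading comes with each control period).
- grab_frame(name): name is "scene" or "top" or "wrist"; returns a dict with "color" (420x560x3 uint8, red, green, blue), "range_z" (420x560 float32, m along the optical axis (not along the pixel's ray), 0 where there is no reading), "intrinsics" (3x3 intrinsics, pixels), "world_from_camera" (4x4, takes a point from camera to world coordinates). Camera axes: x right, y up, looking along -z (the intrinsics and any distortion apply to the point x, -y, -z); pixel columns grow to the right and rows downward; lengths in m; the calibration is good to about 2 mm. The wrist camera is an equidistant fisheye: a pixel r from the principal point sees the ray r / f radians off the axis. A picture is of the moment at which its call begins.
- job_done(): hands the job in; it is judged then, once.
Trained networks look in the newest picture that a camera, given by its name, has taken for a name from the list of things; names that differ only in an ending like _2 or _b are one class to them, and where a whole thing is asked for, a point or a joint stands for the part that bears it (a point fixed in the world has none). Each returns a list of dicts, best first, with "p" (0 to 1); they miss things now and then, are a little off and sometimes report something else, mostly with a low value. They report only what shows in the picture. A call takes as long as a camera call.
- cut_out(camera, thing): "pixels" (420x560 bool, what is visible of it).
- place_of(camera, thing): "at" ([x, y, z] in m, in world coordinates, good to about 4 mm: a listed point, or the origin of a listed thing).
The state is a dict: "time": time; "joint_pos": joint angles; "joint_vel": joint speeds; "joint_efforts": joint torques, N m; "tool_pos": TCP position; "tool_rot": TCP orientation; "contact_force": force on the tool from outside, world axes, zero at the start; "ft_torque": the same for the moment, N m; "gripper_width": opening from 0.0 (shut) to 1.0 (fully open); "grasp_force": force on a finger pad.
Only numpy, scipy, OpenCV 4.12 (cv2) and the standard library are available. Lean on these libraries where they do the work, as an engineer would, in place of code of your own. Each camera call takes 0.05 s, during which the arm holds its last target. There are 200 camera calls.

## Working session

There is one attempt and no reset: what is moved stays moved. The work goes in short steps, Python scripts to look and compute and a tool call to move; the robot and the scene stay as the last step left them, time stands still between calls to the robot, and variables do not carry over. Pictures are saved under pics/ and viewed, at most 10 in all, crops included, and the job is handed in when it is done.

Besides the shell and the picture viewer there is one more tool, called after "Request:" by a JSON object that holds its "method" and its "body", one argument or row to a line. jog_arm: Moves the arm, as the interface text tells. Shift numbers are shares of 50 cm and turn numbers shares of 1.5 rad, none past 1 either way. Its arguments: {"type":"object","properties":{"motion":{"type":"string"}},"required":["motion"]}

```bash
mkdir -p pics
python3 - <<'E'
from plant import *
import cv2,numpy as np
s=state();print({k:np.round(v,3) for k,v in s.items()})
for c in ["scene","top"]:
    f=grab_frame(c);cv2.imwrite(f"pics/{c}0.png",f["color"][:,:,::-1])
    for t in ["clamp","clamp_top","clamp_ring","pin_head","stand","beaker","brown_bottle","timer"]:
        r=place_of(c,t);print(c,t,[(round(x["p"],2),np.round(x["at"],4)) for x in r[:2]])
E
```

```text
{'time': np.float64(0.0), 'joint_pos': array([ 1.21 ,  0.053,  1.614,  0.   ,  1.476, -0.119]), 'joint_vel': array([ 0.   ,  0.002, -0.001, -0.001,  0.   , -0.001]), 'joint_efforts': array([ 0.0000e+00, -3.9368e+01, -3.7018e+01, -0.0000e+00,  7.0000e-03,
        0.0000e+00]), 'tool_pos': array([0.149, 0.606, 0.23 ]), 'tool_rot': array([-0.   ,  0.121,  0.993, -0.001]), 'contact_force': array([0.331, 0.119, 0.308]), 'ft_torque': array([ 0.058,  0.053, -0.001]), 'grasp_force': np.float64(0.0), 'gripper_width': np.float64(0.999)}
scene clamp [(0.56, array([ 0.4857, -0.0512, -0.0014]))]
scene clamp_top [(0.78, array([ 0.4879, -0.0538,  0.0579]))]
scene clamp_ring [(0.92, array([ 0.4857, -0.0541,  0.0409]))]
scene pin_head [(0.7, array([0.4922, 0.2623, 0.0896]))]
scene stand [(0.73, array([ 0.4985,  0.2618, -0.003 ]))]
scene beaker [(0.55, array([ 0.4411, -0.1783, -0.0036]))]
scene brown_bottle [(0.94, array([ 0.5147, -0.1902, -0.0022]))]
scene timer [(0.66, array([ 5.955e-01,  2.584e-01, -4.000e-04]))]
top clamp [(0.91, array([ 0.4916, -0.0508,  0.0027]))]
top clamp_top [(0.79, array([ 0.4832, -0.0506,  0.061 ]))]
top clamp_ring [(0.75, array([ 0.4852, -0.0532,  0.039 ]))]
top pin_head [(0.69, array([0.4952, 0.2633, 0.089 ]))]
top stand [(0.62, array([ 0.497 ,  0.2586, -0.0038]))]
top beaker [(0.85, array([ 0.441 , -0.1764, -0.0026]))]
top brown_bottle [(0.83, array([ 5.134e-01, -1.913e-01,  4.000e-04])), (0.53, array([ 0.4867, -0.0561,  0.0026]))]
top timer [(0.55, array([0.5914, 0.2639, 0.0061]))]
```

```bash
python3 -c "
import cv2,numpy as np
a=cv2.imread('pics/scene0.png');b=cv2.imread('pics/top0.png')
cv2.imwrite('pics/both.png',cv2.resize(np.hstack([a,b]),(800,300)))"
```

```text
(no output)
```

View pics/top0.png

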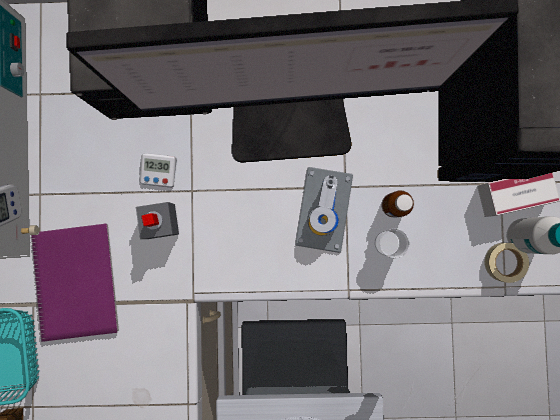

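View pics/scene0.png

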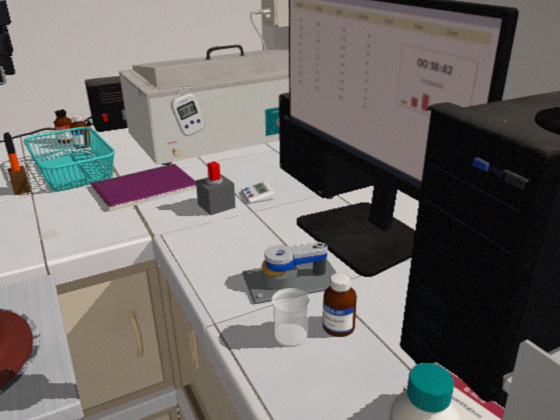

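The top view shows the red pin head at about (151,220) on the stand, the clamp rings at (323,220) with the pivot at (330,183), and the bottle and beaker to the right at (398,203) and (391,243). The scene view agrees with this.

```bash
cat > h.py <<'E'
from plant import *
import cv2,numpy as np
from scipy.spatial.transform import Rotation as R
def pts(f,cam):
    K=f["intrinsics"];z=f["range_z"];v,u=np.mgrid[:420,:560].astype(float)
    a=(u-K[0,2])/K[0,0];b=(v-K[1,2])/K[1,1]
    if cam=="wrist":
        r=np.hypot(a,b)+1e-9;k=np.tan(np.minimum(r,1.5))/r;a,b=a*k,b*k
    P=np.stack([a*z,-b*z,-z],-1);T=f["world_from_camera"]
    W=P@T[:3,:3].T+T[:3,3];W[z<=0]=np.nan;return W
def red(f):
    c=f["color"].astype(int);return (c[...,0]>110)&(c[...,1]<70)&(c[...,2]<70)
def rot():
    q=state()["tool_rot"];return R.from_quat([q[1],q[2],q[3],q[0]])
def rect(W,m):
    p=W[m];p=p[~np.isnan(p).any(1)]
    return cv2.minAreaRect((p[:,:2]*1000).astype(np.float32)),np.median(p,0).round(4),len(p)
E
python3 - <<'E'
from h import *
for c in ["top","scene"]:
    f=grab_frame(c);W=pts(f,c);d=np.linalg.norm(W-[.495,.262,.09],axis=-1)<.04
    print(c,"head",rect(W,red(f)&d),"top",rect(W,red(f)&d&(W[...,2]>.097)))
    m=cut_out(c,"clamp")[0]["pixels"]
    print(" base",rect(W,m&(W[...,2]<.013)&(W[...,2]>.004)), "plate",rect(W,m&(W[...,2]>.056)))
    m=cut_out(c,"stand")[0]["pixels"];print(" stand",rect(W,m&(abs(W[...,2]-.06)<.004)))
f=grab_frame("wrist");cv2.imwrite("pics/w0.png",f["color"][:,:,::-1])
print(rot().as_matrix().round(3))
E
```

```text
top head (((493.9533386230469, 260.17913818359375), (19.54619598388672, 20.257089614868164), 14.094889640808105), array([0.4941, 0.2569, 0.1026]), 162) top (((493.86669921875, 260.2928161621094), (19.726093292236328, 19.70691680908203), 15.063533782958984), array([0.4939, 0.2588, 0.1033]), 129)
 base (((509.3739013671875, -56.00502395629883), (89.80082702636719, 155.02239990234375), 79.23521423339844), array([ 0.5137, -0.0502,  0.0092]), 2390) plate (((516.8103637695312, -51.003273010253906), (45.98598098754883, 105.09803771972656), 86.64575958251953), array([ 0.5095, -0.0566,  0.0611]), 892)
 stand (((493.65985107421875, 260.5484313964844), (60.22146987915039, 61.004058837890625), 7.575526714324951), array([0.4924, 0.2556, 0.061 ]), 743)
scene head (((498.9388122558594, 259.0793151855469), (36.18085479736328, 21.93115234375), 17.296693801879883), array([0.4906, 0.251 , 0.0847]), 197) top (((491.6934814453125, 255.1857452392578), (15.926628112792969, 17.213497161865234), 15.378841400146484), array([0.4904, 0.2546, 0.0993]), 32)
 base (((507.78863525390625, -58.86799621582031), (91.57487487792969, 153.97300720214844), 79.17279052734375), array([ 0.5085, -0.071 ,  0.0059]), 1555) plate (((512.8436889648438, -63.6037483215332), (48.57373809814453, 103.09345245361328), 64.09797668457031), array([ 0.5063, -0.0601,  0.0578]), 613)
 stand (((492.46356201171875, 257.90460205078125), (61.85202407836914, 62.705345153808594), 3.14095139503479), array([0.4808, 0.2461, 0.0577]), 227)
[[-0.971  0.239  0.   ]
 [ 0.239  0.971 -0.   ]
 [-0.    -0.    -1.   ]]
```

Request:
{"method": "jog_arm", "body": {
  "motion": "60 -0.834 -0.51 0.06 0 0 -0.337;60 -0.834 -0.51 0.06 0 0 -0.337;60 -0.834 -0.51 0.06 0 0 -0.337;60 -0.834 -0.51 0.06 0 0 -0.337;60 -0.834 -0.51 0.06 0 0 -0.337"
}}

```text
time: 1.88
tool_pos: [0.3667, 0.3874, 0.2127]
tool_rot: [0.0, -0.132, 0.991, 0.0]
contact_force: [0.3, 0.2, -0.2]
gripper_width: 0.607
grasp_force: 0.0
```

```bash
cat >> h.py <<'E'
def go(x,y,z,yaw=None):
    "shift/turn numbers to put TCP at x,y,z with tool y at world yaw (deg)"
    s=state();r=rot();d=r.inv().apply(np.array([x,y,z])-s["tool_pos"])/.5
    t=0
    m=r.as_matrix();cy=np.degrees(np.arctan2(m[1,1],m[0,1]))
    w=np.zeros(3)
    if yaw is not None:
        a=np.radians(yaw);g=np.array([[np.sin(a),np.cos(a),0],[-np.cos(a),np.sin(a),0],[0,0,-1]]).T
        g=np.stack([[ -np.sin(a)*-1,-np.cos(a),0],[np.cos(a),np.sin(a),0],[0,0,-1]],1)
        g[:,0]=np.cross(g[:,1],g[:,2]);w=(r.inv()*R.from_matrix(g)).as_rotvec()/1.5
    print("t",round(s["time"],2),"pos",s["tool_pos"].round(4),"yaw",cy.round(1),"F",s["contact_force"].round(1),"w",round(float(s["gripper_width"]),3),"g",round(float(s["grasp_force"]),1))
    print("shift",d.round(4),"turn",w.round(4),"q",s["joint_pos"].round(2))
E
sed -i '/g=np.array(\[\[np.sin/d; s/^        g=np.stack.*/        g=np.zeros((3,3));g[:,1]=[np.cos(a),np.sin(a),0];g[:,2]=[0,0,-1]/; s/g=np.array.*T$//; /^    t=0$/d' h.py
sed -i 's/^        a=np.radians(yaw);.*/        a=np.radians(yaw)/' h.py
python3 -c "
from h import *
go(.494,.2595,.17,105)"; tail -14 h.py
```

```text
q=state()["tool_rot"];return R.from_quat([q[1],q[2],q[3],q[0]])
def rect(W,m):
    p=W[m];p=p[~np.isnan(p).any(1)]
    return cv2.minAreaRect((p[:,:2]*1000).astype(np.float32)),np.median(p,0).round(4),len(p)
def go(x,y,z,yaw=None):
    "shift/turn numbers to put TCP at x,y,z with tool y at world yaw (deg)"
    s=state();r=rot();d=r.inv().apply(np.array([x,y,z])-s["tool_pos"])/.5
    m=r.as_matrix();cy=np.degrees(np.arctan2(m[1,1],m[0,1]))
    w=np.zeros(3)
    if yaw is not None:
        g=np.zeros((3,3));g[:,1]=[np.cos(a),np.sin(a),0];g[:,2]=[0,0,-1]
        g[:,0]=np.cross(g[:,1],g[:,2]);w=(r.inv()*R.from_matrix(g)).as_rotvec()/1.5
    print("t",round(s["time"],2),"pos",s["tool_pos"].round(4),"yaw",cy.round(1),"F",s["contact_force"].round(1),"w",round(float(s["gripper_width"]),3),"g",round(float(s["grasp_force"]),1))
    print("shift",d.round(4),"turn",w.round(4),"q",s["joint_pos"].round(2))Traceback (most recent call last):
  File "<string>", line 3, in <module>
    go(.494,.2595,.17,105)
    ~~^^^^^^^^^^^^^^^^^^^^
  File "h.py", line 24, in go
    g=np.zeros((3,3));g[:,1]=[np.cos(a),np.sin(a),0];g[:,2]=[0,0,-1]
                                     ^
NameError: name 'a' is not defined
```

```bash
sed -i 's/^        g=np.zeros/        a=np.radians(yaw);g=np.zeros/' h.py
python3 -c "
from h import *
go(.494,.2595,.17,105)"
```

```text
t 1.88 pos [0.3667 0.3874 0.2127] yaw 105.1 F [ 0.3  0.2 -0.2] w 0.607 g 0.0
shift [-0.179  -0.3134  0.0855] turn [0.0003 0.0006 0.0015] q [ 0.67 -0.16  1.85  0.    1.45 -1.16]
```

Request:
{"method": "jog_arm", "body": {
  "motion": "60 -0.179 -0.313 0.085 0 0 0;60 -0.179 -0.313 0.085 0 0 0;60 -0.179 -0.313 0.085 0 0 0;60 -0.179 -0.313 0.085 0 0 0;60 -0.179 -0.313 0.085 0 0 0"
}}

```text
time: 2.5
tool_pos: [0.4927, 0.2611, 0.1701]
tool_rot: [-0.0, -0.131, 0.991, 0.0]
contact_force: [0.3, 0.2, 0.0]
gripper_width: 0.601
grasp_force: 0.0
```

Run:
```python
from h import *
f=grab_frame("wrist");cv2.imwrite("pics/w1.png",f["color"][:,:,::-1]);W=pts(f,"wrist")
d=np.linalg.norm(W-[.495,.262,.09],axis=-1)<.04
print(rect(W,red(f)&d),rect(W,red(f)&d&(W[...,2]>.098)))
for c in ["wrist","top"]: print(place_of(c,"pin_head"))
go(.494,.2595,.069,105)
```

```text
(((502.3489990234375, 261.08795166015625), (37.59459686279297, 19.136625289916992), 12.175735473632812), array([0.493 , 0.259 , 0.1023]), 671) (((493.2892150878906, 259.1319885253906), (19.017040252685547, 19.157384872436523), 11.744233131408691), array([0.4929, 0.2588, 0.1023]), 663)
[{'at': [0.493, 0.2641, 0.0913], 'p': 0.86}]
[{'at': [0.4942, 0.2644, 0.09], 'p': 0.65}]
t 2.65 pos [0.4922 0.2622 0.1705] yaw 105.2 F [-0.3 -0.6 -0.1] w 0.599 g 0.0
shift [-0.0019 -0.0062  0.2031] turn [0.0002 0.0005 0.0025] q [ 0.36 -0.06  1.83  0.    1.37 -1.48]
```

View pics/w1.png

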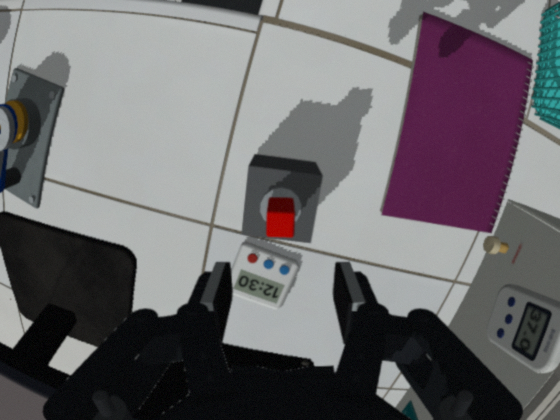

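The wrist view shows the head at (280,217), square to the fingers and centred between the pads (228 to 345). I'll descend.

Request:
{"method": "jog_arm", "body": {
  "motion": "60 -0.001 -0.005 0.07 0 0 0.02;60 -0.001 -0.005 0.13 0 0 0.02;60 -0.001 -0.005 0.17 0 0 0.02;60 -0.001 -0.005 0.195 0 0 0.02;60 -0.001 -0.005 0.202 0 0 0.02"
}}

```text
time: 3.28
tool_pos: [0.4936, 0.2591, 0.0687]
tool_rot: [-0.0, -0.117, 0.993, -0.0]
contact_force: [-0.1, -0.2, -0.1]
gripper_width: 0.599
grasp_force: 0.0
```

```bash
python3 -c "
from h import *
go(.494,.2595,.069,103)"
```

```text
t 3.27 pos [0.4936 0.2591 0.0687] yaw 103.4 F [-0.1 -0.2 -0.1] w 0.599 g 0.0
shift [-0.0009  0.0006 -0.0007] turn [-0.     -0.0003  0.0049] q [ 0.35  0.05  1.9   0.    1.19 -1.46]
```

Request:
{"method": "jog_arm", "body": {
  "motion": "0 0 0 0 0 0 0;0 0 0 0 0 0 0;0 0 0 0 0 0 0;0 0 0 0 0 0 0;0 0 0 0 0 0 0"
}}

```text
time: 3.9
tool_pos: [0.4948, 0.2591, 0.0703]
tool_rot: [0.001, -0.117, 0.993, 0.0]
contact_force: [0.3, 0.2, 6.6]
gripper_width: 0.228
grasp_force: 59.1
```

Request:
{"method": "jog_arm", "body": {
  "motion": "0 0 0 0 0 0 0;0 0 0 0 0 0 0;0 0 0 0 0 0 0;0 0 0 -0.005 0 0 0;0 0 0 -0.01 0 0 0"
}}

```text
time: 4.53
tool_pos: [0.4934, 0.2587, 0.0733]
tool_rot: [-0.0, -0.117, 0.993, 0.0]
contact_force: [1.1, 1.3, -1.6]
gripper_width: 0.224
grasp_force: 58.5
```

Request:
{"method": "jog_arm", "body": {
  "motion": "0 0 0 -0.03 0 0 0;0 0 0 -0.07 0 0 0;0 0 0 -0.12 0 0 0;0 0 0 -0.17 0 0 0;0 0 0 -0.2 0 0 0"
}}

```text
time: 5.15
tool_pos: [0.4942, 0.2588, 0.1766]
tool_rot: [0.001, -0.117, 0.993, 0.0]
contact_force: [0.7, -1.1, -0.4]
gripper_width: 0.229
grasp_force: 59.7
```

Run:
```python
from h import *
f=grab_frame("scene");cv2.imwrite("pics/s2.png",f["color"][:,:,::-1]);W=pts(f,"scene")
d=np.linalg.norm(W-[.495,.262,.19],axis=-1)<.06
print(rect(W,red(f)&d), [(x["at"],x["p"]) for x in place_of("scene","pin_head")])
print(state()["ft_torque"])
go(.487,-.05,.173,90)
```

```text
(((485.2404479980469, 253.08042907714844), (6.920101165771484, 17.68248176574707), 0.21410223841667175), array([0.484 , 0.2541, 0.1885]), 65) [([0.4893, 0.2586, 0.194], 0.75)]
[-0.00323073 -0.04007654 -0.03878074]
t 5.25 pos [0.4949 0.2591 0.1769] yaw 103.4 F [ 0.4  0.3 -1.1] w 0.225 g 59.8
shift [ 0.1586 -0.5978  0.007 ] turn [0.0005 0.0026 0.1558] q [ 0.35 -0.07  1.83 -0.    1.38 -1.46]
```

View pics/s2.png

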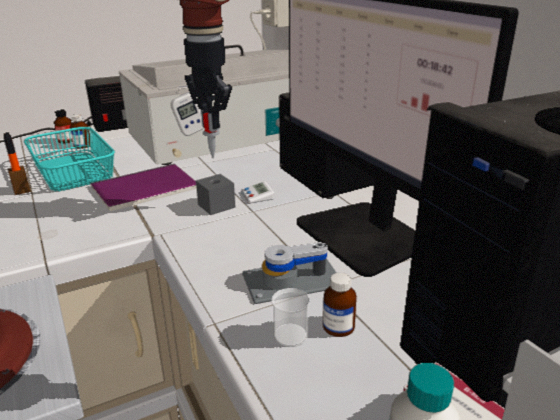

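The scene view shows the pin hanging straight in the gripper at (211,130), clear of the stand. Next I carry it towards the clamp.

Request:
{"method": "jog_arm", "body": {
  "motion": "0 0.028 -0.1 0 0 0 0.05;0 0.058 -0.2 0 0 0 0.12;0 0.088 -0.31 0 0 0 0.2;0 0.116 -0.41 0 0 0 0.26;0 0.126 -0.45 0 0 0 0.28"
}}

```text
time: 5.88
tool_pos: [0.4835, 0.023, 0.1728]
tool_rot: [-0.001, 0.095, 0.995, -0.0]
contact_force: [0.6, 1.0, -1.7]
gripper_width: 0.225
grasp_force: 59.8
```

Run:
```python
from h import *
for i in range(2):
    f=grab_frame("wrist")
W=pts(f,"wrist");cv2.imwrite("pics/w3.png",f["color"][:,:,::-1])
m=cut_out("wrist","clamp");
if m:
    m=m[0]["pixels"];print(" base",rect(W,m&(W[...,2]<.013)&(W[...,2]>.004)), "plate",rect(W,m&(W[...,2]>.056)))
for t in ["clamp","clamp_top","clamp_ring"]:print(t,[(np.round(x["at"],4),x["p"]) for x in place_of("wrist",t)])
go(.487,-.053,.173,79)
```

```text
base (((507.9573974609375, -57.164955139160156), (90.32352447509766, 153.9013671875), 79.4073715209961), array([ 0.4722, -0.0415,  0.0085]), 6094) plate (((503.44384765625, -51.95798873901367), (62.64018249511719, 126.69330596923828), 54.44260025024414), array([ 0.5028, -0.056 ,  0.0605]), 3343)
clamp [(array([ 5.948e-01,  2.681e-01, -2.000e-04]), 0.21)]
clamp_top [(array([ 0.4848, -0.0489,  0.0579]), 0.63)]
clamp_ring [(array([ 0.4884, -0.0555,  0.0392]), 0.75)]
t 6.17 pos [0.4843 0.0261 0.1734] yaw 79.4 F [ 0.6  0.2 -1.2] w 0.224 g 59.8
shift [-0.0344 -0.1545  0.0008] turn [ 0.0001 -0.0008  0.0046] q [-0.1  -0.25  1.99  0.    1.4  -1.49]
```

View pics/w3.png

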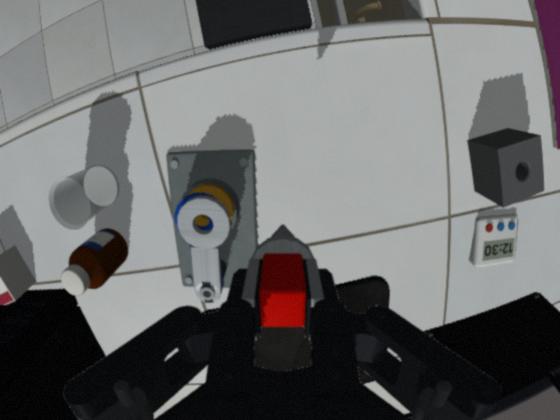

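The wrist view shows the clamp with its top hole at (203,221), the beaker and bottle to the left, and the pin held straight. The axis works out at about (0.4865, -0.053).

Request:
{"method": "jog_arm", "body": {
  "motion": "0 -0.012 -0.05 0 0 0 0;0 -0.022 -0.1 0 0 0 0;0 -0.033 -0.14 0 0 0 0;0 -0.033 -0.154 0 0 0 0;0 -0.033 -0.154 0 0 0 0"
}}

```text
time: 6.8
tool_pos: [0.4865, -0.0528, 0.1738]
tool_rot: [-0.0, 0.093, 0.996, 0.0]
contact_force: [0.4, 0.0, 0.2]
gripper_width: 0.224
grasp_force: 59.8
```

Run:
```python
from h import *
f=grab_frame("wrist");cv2.imwrite("pics/w4.png",f["color"][:,:,::-1])
f=grab_frame("scene");cv2.imwrite("pics/s4.png",cv2.resize(f["color"][150:330,200:380,::-1],(720,720),interpolation=2)[:600])
go(.4865,-.053,.125,79)
p=[]
for i in range(8): grab_frame("top");p.append(np.r_[state()["tool_pos"],state()["contact_force"]])
print(np.mean(p,0).round(4),np.std(p,0).round(4))
```

```text
t 6.9 pos [ 0.4866 -0.0525  0.1739] yaw 79.4 F [-1.3 -0.1 -1.2] w 0.221 g 59.8
shift [-0.0001 -0.001   0.0979] turn [ 0.0003 -0.0002  0.0045] q [-0.26 -0.24  1.98  0.    1.4  -1.65]
[ 0.4866 -0.0529  0.174  -0.0994  0.1026 -0.9213] [0.000e+00 2.000e-04 0.000e+00 5.784e-01 2.787e-01 3.605e-01]
```

View pics/s4.png

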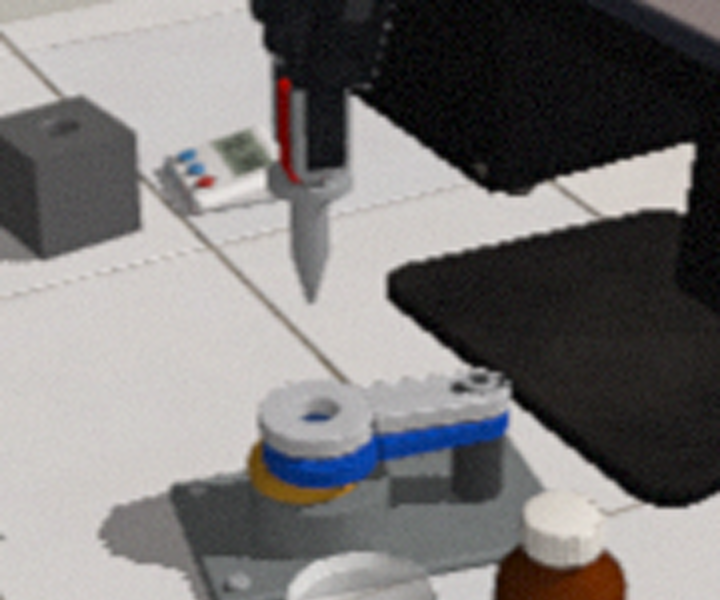

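The pin hangs vertically over the hole. The brass ring sticks out to the left, at about (262,470) in the crop, so I can measure its offset.

Run:
```python
from h import *
from scipy.optimize import least_squares
for c in ["scene","top","wrist"]:
  P=[]
  for i in range(2):
    f=grab_frame(c);W=pts(f,c);h=cv2.cvtColor(f["color"],cv2.COLOR_RGB2HSV)
    m=(h[...,0]>12)&(h[...,0]<28)&(h[...,1]>120)&(h[...,2]>60)&(np.hypot(W[...,0]-.4865,W[...,1]+.053)<.04)&(W[...,2]<.045)&(W[...,2]>.027)
    P.append(W[m])
    b=(h[...,0]>100)&(h[...,0]<130)&(h[...,1]>120)&(np.hypot(W[...,0]-.4865,W[...,1]+.053)<.04)
  P=np.vstack(P);Q=(P-[.4865,-.053,0])*1000
  print(c,len(P),Q.min(0).round(1),Q.max(0).round(1),"rmax",)
  S=Q[Q[:,2]<36.5] if c=="scene" else Q
  if len(S)>20:
    g=[]
    for a in np.radians(np.arange(0,360,10)):
      o=6*np.array([np.cos(a),np.sin(a)]);r=np.hypot(*(S[:,:2]-o).T)
      g.append(np.percentile(r,97) if c!="scene" else np.median(r))
    print(np.round(g,1))
    r=least_squares(lambda p:np.hypot(*(S[:,:2]-p).T)-24,[0,0],loss="soft_l1");print(r.x.round(1))
```

```text
scene 228 [-28.4 -21.5  27.2] [ 9.  19.4 37.4] rmax
[28.9 28.9 28.7 28.8 28.7 28.5 28.2 27.8 27.3 26.7 26.  25.3 24.5 23.6
 22.7 21.8 21.  20.4 19.6 19.1 18.4 18.1 18.  18.3 18.9 19.4 20.3 21.3
 22.3 23.4 24.4 25.4 26.3 27.1 27.8 28.4]
[-2.4  3.9]Traceback (most recent call last):
  File "<stdin>", line 11, in <module>
    return umr_minimum(a, axis, None, out, keepdims, initial, where)
ValueError: zero-size array to reduction operation minimum which has no identity
```

Request:
{"method": "jog_arm", "body": {
  "motion": "0 0.003 0.004 0.04 0 0 0;0 0.003 0.004 0.08 0 0 0;0 0.003 0.004 0.1 0 0 0;0 0.003 0.004 0.112 0 0 0;0 0.003 0.004 0.116 0 0 0"
}}

```text
time: 8.12
tool_pos: [0.4855, -0.0511, 0.1157]
tool_rot: [-0.0, 0.093, 0.996, 0.0]
contact_force: [1.4, -0.8, -0.3]
gripper_width: 0.225
grasp_force: 59.8
```

Request:
{"method": "jog_arm", "body": {
  "motion": "0 0 0 0.006 0 0 0;0 0 0 0.012 0 0 0;0 0 0 0.018 0 0 0;0 0 0 0.024 0 0 0;0 0 0 0.024 0 0 0"
}}

```text
time: 8.75
tool_pos: [0.4854, -0.0511, 0.1037]
tool_rot: [-0.0, 0.093, 0.996, 0.0]
contact_force: [0.5, 0.1, -1.1]
gripper_width: 0.226
grasp_force: 59.8
```

Request:
{"method": "jog_arm", "body": {
  "motion": "0 0 0.001 0.003 0 0 0;0 0.001 0.002 0.006 0 0 0;0 0.001 0.003 0.009 0 0 0;0 0.002 0.004 0.012 0 0 0;0 0.002 0.004 0.012 0 0 0"
}}

```text
time: 9.38
tool_pos: [0.4852, -0.0491, 0.0982]
tool_rot: [0.0, 0.093, 0.996, -0.0]
contact_force: [1.3, -0.4, 0.0]
gripper_width: 0.224
grasp_force: 60.0
```

Request:
{"method": "jog_arm", "body": {
  "motion": "0 0 0 0.002 0 0 0;0 0 0 0.004 0 0 0;0 0 0 0.006 0 0 0;0 0 0 0.006 0 0 0;0 0 0 0.006 0 0 0"
}}

```text
time: 10.0
tool_pos: [0.4849, -0.049, 0.095]
tool_rot: [0.0, 0.093, 0.996, -0.0]
contact_force: [1.6, -1.3, -0.2]
gripper_width: 0.229
grasp_force: 60.0
```

Request:
{"method": "jog_arm", "body": {
  "motion": "0 0.001 0.001 0.003 0 0 0;0 0.001 0.002 0.006 0 0 0;0 0.001 0.002 0.009 0 0 0;0 0.001 0.002 0.012 0 0 0;0 0.001 0.002 0.012 0 0 0"
}}

```text
time: 10.62
tool_pos: [0.4846, -0.048, 0.0889]
tool_rot: [0.0, 0.093, 0.996, -0.0]
contact_force: [1.8, -2.1, 1.2]
gripper_width: 0.222
grasp_force: 60.1
```

Request:
{"method": "jog_arm", "body": {
  "motion": "0 0 0 0.003 0 0 0;0 0 0 0.005 0 0 0;0 0 0 0.007 0 0 0;0 0 0 0.008 0 0 0;0 0 0 0.008 0 0 0"
}}

```text
time: 11.25
tool_pos: [0.4845, -0.0479, 0.0849]
tool_rot: [-0.0, 0.093, 0.996, -0.0]
contact_force: [2.0, -2.1, 0.8]
gripper_width: 0.226
grasp_force: 60.0
```

Request:
{"method": "jog_arm", "body": {
  "motion": "0 0 0 0.002 0 0 0;0 0 0 0.004 0 0 0;0 0 0 0.006 0 0 0;0 0 0 0.006 0 0 0;0 0 0 0.006 0 0 0"
}}

```text
time: 11.88
tool_pos: [0.4846, -0.0479, 0.082]
tool_rot: [-0.0, 0.093, 0.996, -0.0]
contact_force: [1.8, -2.4, 0.5]
gripper_width: 0.225
grasp_force: 60.0
```

```bash
cat > r.py <<'E'
from h import *
p=[]
for i in range(3): grab_frame("top");s=state();p.append(np.r_[s["tool_pos"]*1000,s["contact_force"],s["ft_torque"]*10])
print(round(s["time"],1),np.mean(p,0).round(2))
E
python3 r.py
```

```text
12.0 [ 4.8454e+02 -4.7890e+01  8.1960e+01  1.9500e+00 -2.8800e+00  7.9000e-01
 -5.4800e+00 -3.9000e+00  1.3000e-01]
```

Request:
{"method": "jog_arm", "body": {
  "motion": "0 0 0 0.002 0 0 0;0 0 0 0.004 0 0 0;0 0 0 0.006 0 0 0;0 0 0 0.006 0 0 0;0 0 0 0.006 0 0 0"
}}

```text
time: 12.65
tool_pos: [0.4845, -0.0479, 0.0789]
tool_rot: [-0.0, 0.093, 0.996, 0.0]
contact_force: [2.4, -2.4, 0.9]
gripper_width: 0.223
grasp_force: 60.0
```

Request:
{"method": "jog_arm", "body": {
  "motion": "0 0 0 0.002 0 0 0;0 0 0 0.003 0 0 0;0 0 0 0.004 0 0 0;0 0 0 0.004 0 0 0;0 0 0 0.004 0 0 0"
}}

```text
time: 13.28
tool_pos: [0.4846, -0.0479, 0.077]
tool_rot: [-0.0, 0.093, 0.996, 0.0]
contact_force: [1.3, -2.1, 0.8]
gripper_width: 0.225
grasp_force: 60.0
```

```bash
python3 r.py
```

```text
13.4 [ 4.8457e+02 -4.7900e+01  7.7000e+01  1.4300e+00 -2.4100e+00  1.1400e+00
 -5.0700e+00 -3.9300e+00 -4.0000e-02]
```

Request:
{"method": "jog_arm", "body": {
  "motion": "0 0 0 0.001 0 0 0;0 0 0 0.002 0 0 0;0 0 0 0.003 0 0 0;0 0 0 0.004 0 0 0;0 0 0 0.004 0 0 0"
}}

```text
time: 14.05
tool_pos: [0.4846, -0.048, 0.075]
tool_rot: [-0.0, 0.093, 0.996, -0.0]
contact_force: [2.9, -3.0, 2.3]
gripper_width: 0.228
grasp_force: 60.1
```

Request:
{"method": "jog_arm", "body": {
  "motion": "0 0 0 0.001 0 0 0;0 0 0 0.002 0 0 0;0 0 0 0.003 0 0 0;0 0 0 0.004 0 0 0;0 0 0 0.004 0 0 0"
}}

```text
time: 14.68
tool_pos: [0.4846, -0.048, 0.073]
tool_rot: [0.0, 0.093, 0.996, -0.0]
contact_force: [1.0, -3.6, 1.6]
gripper_width: 0.224
grasp_force: 60.1
```

```bash
python3 r.py
```

```text
14.8 [ 4.8457e+02 -4.7960e+01  7.2970e+01  1.6300e+00 -4.1100e+00  1.4400e+00
 -7.5700e+00 -3.3000e+00  1.0000e-01]
```

Fy grew slightly in the -y direction, so I'll follow it by 0.5 mm and keep going down.

Request:
{"method": "jog_arm", "body": {
  "motion": "0 0 -0.001 0 0 0 0;0 0 -0.001 0.001 0 0 0;0 0 -0.001 0.002 0 0 0;0 0 -0.001 0.003 0 0 0;0 0 -0.001 0.003 0 0 0"
}}

```text
time: 15.45
tool_pos: [0.4844, -0.0483, 0.0714]
tool_rot: [-0.0, 0.093, 0.996, 0.0]
contact_force: [2.3, -2.4, -0.2]
gripper_width: 0.223
grasp_force: 60.1
```

```bash
python3 r.py
```

```text
15.6 [ 4.8442e+02 -4.8340e+01  7.1410e+01  2.1200e+00 -2.7900e+00  7.6000e-01
 -4.7200e+00 -3.8300e+00 -2.5000e-01]
```

Side force is low again. Now 1 mm steps until the collar bears.

Request:
{"method": "jog_arm", "body": {
  "motion": "0 0 0 0.001 0 0 0;0 0 0 0.001 0 0 0;0 0 0 0.002 0 0 0;0 0 0 0.002 0 0 0;0 0 0 0.002 0 0 0"
}}

```text
time: 16.23
tool_pos: [0.4845, -0.0484, 0.0705]
tool_rot: [-0.0, 0.093, 0.996, 0.0]
contact_force: [1.5, -1.7, 0.8]
gripper_width: 0.223
grasp_force: 60.1
```

Request:
{"method": "jog_arm", "body": {
  "motion": "0 0 0 0 0 0 0;0 0 0 0.001 0 0 0;0 0 0 0.001 0 0 0;0 0 0 0.001 0 0 0;0 0 0 0.001 0 0 0"
}}

```text
time: 16.85
tool_pos: [0.4846, -0.0484, 0.0702]
tool_rot: [0.0, 0.093, 0.996, -0.0]
contact_force: [1.6, -2.9, 2.7]
gripper_width: 0.221
grasp_force: 60.3
```

```bash
python3 r.py
```

```text
17.0 [ 4.8458e+02 -4.8420e+01  7.0150e+01  1.3300e+00 -3.0400e+00  2.6900e+00
 -4.3600e+00 -2.8800e+00 -3.0000e-02]
```

Request:
{"method": "jog_arm", "body": {
  "motion": "0 0 0 0.001 0 0 0;0 0 0 0.001 0 0 0;0 0 0 0.001 0 0 0;0 0 0 0.001 0 0 0;0 0 0 0.001 0 0 0"
}}

```text
time: 17.62
tool_pos: [0.4847, -0.0485, 0.0699]
tool_rot: [0.0, 0.093, 0.996, -0.0]
contact_force: [0.3, -1.2, 4.5]
gripper_width: 0.22
grasp_force: 60.7
```

Request:
{"method": "jog_arm", "body": {
  "motion": "0 0 0 0.001 0 0 0;0 0 0 0.001 0 0 0;0 0 0 0.001 0 0 0;0 0 0 0.001 0 0 0;0 0 0 0.001 0 0 0"
}}

```text
time: 18.25
tool_pos: [0.4848, -0.0485, 0.0698]
tool_rot: [0.0, 0.093, 0.996, -0.0]
contact_force: [-0.2, -1.3, 5.4]
gripper_width: 0.223
grasp_force: 61.0
```

```bash
python3 r.py
```

```text
18.4 [ 4.8482e+02 -4.8480e+01  6.9840e+01 -3.0000e-02 -2.1300e+00  7.5400e+00
 -3.7400e+00  3.2000e-01 -1.0000e-02]
```

Request:
{"method": "jog_arm", "body": {
  "motion": "0 0 0 0.001 0 0 0;0 0 0 0.001 0 0 0;0 0 0 0.002 0 0 0;0 0 0 0.002 0 0 0;0 0 0 0.002 0 0 0"
}}

```text
time: 19.02
tool_pos: [0.4851, -0.0485, 0.0696]
tool_rot: [0.0, 0.093, 0.996, -0.0]
contact_force: [-1.7, -1.8, 9.5]
gripper_width: 0.221
grasp_force: 61.6
```

Run:
```python
exec(open("r.py").read())
f=grab_frame("scene");cv2.imwrite("pics/s5.png",cv2.resize(f["color"][190:310,220:370,::-1],(750,600),interpolation=2))
```

```text
19.2 [ 4.8506e+02 -4.8530e+01  6.9630e+01 -1.7800e+00 -2.0500e+00  1.0890e+01
 -3.0100e+00  4.0400e+00 -1.9000e-01]
```

View pics/s5.png

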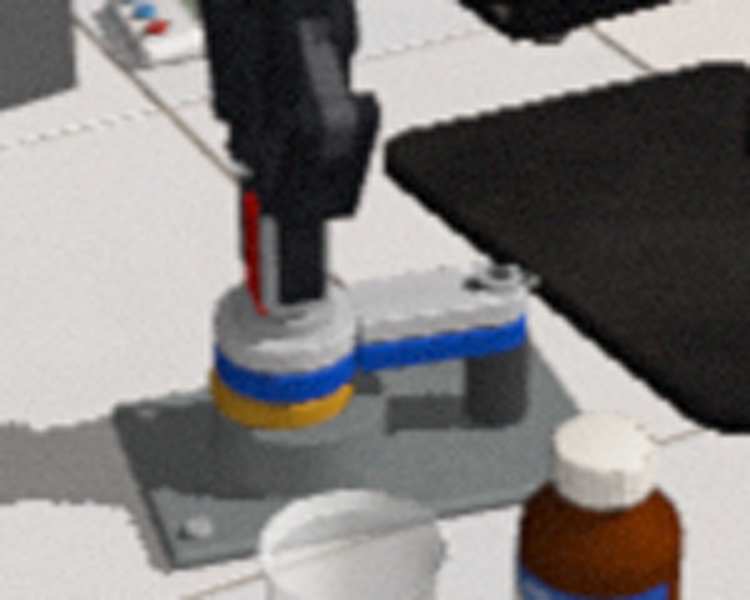

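The collar sits flat on the top plate, with the plates and ring in line at about (285,350). I'll relieve the load and release.

Request:
{"method": "jog_arm", "body": {
  "motion": "0 0 0 -0.002 0 0 0;0 0 0 -0.002 0 0 0;35 0 0 -0.002 0 0 0;50 0 0 -0.002 0 0 0;50 0 0 -0.002 0 0 0"
}}

```text
time: 19.85
tool_pos: [0.4837, -0.048, 0.0681]
tool_rot: [-0.001, 0.093, 0.996, 0.0]
contact_force: [-0.2, 0.2, -0.7]
gripper_width: 0.501
grasp_force: 0.0
```

Request:
{"method": "jog_arm", "body": {
  "motion": "50 0 0 -0.002 0 0 0;50 0 0 -0.02 0 0 0;50 0 0 -0.07 0 0 0;50 0 0 -0.14 0 0 0;50 0 0 -0.2 0 0 0"
}}

```text
time: 20.48
tool_pos: [0.4848, -0.0484, 0.1711]
tool_rot: [0.001, 0.093, 0.996, -0.0]
contact_force: [0.8, -0.4, 0.0]
gripper_width: 0.501
grasp_force: 0.0
```

Run:
```python
exec(open("r.py").read())
for c in ["scene","top","wrist"]:
    f=grab_frame(c);W=pts(f,c);d=np.linalg.norm(W-[.485,-.048,.09],axis=-1)<.04
    print(c,rect(W,red(f)&d&(W[...,2]>.095)),[np.round(x["at"],4) for x in place_of(c,"pin_head")])
    q=W[(np.hypot(W[...,0]-.4845,W[...,1]+.048)<.018)&(W[...,2]>.05)&(W[...,2]<.075)&~red(f)]
    p=W[(np.hypot(W[...,0]-.53,W[...,1]+.057)<.012)&(W[...,2]>.05)]
    print(" collar z",np.median(q[:,2]).round(4)," plate z",np.median(p[:,2]).round(4))
    if c=="scene": cv2.imwrite("pics/s6.png",cv2.resize(f["color"][190:310,220:370,::-1],(750,600),interpolation=2))
```

```text
20.6 [ 4.8679e+02 -4.8940e+01  1.7388e+02  8.7000e-01 -1.8000e-01  9.1000e-01
  3.0000e-01 -3.6000e-01 -2.0000e-02]
scene (((483.50299072265625, -52.979209899902344), (17.106792449951172, 18.770402908325195), 80.48057556152344), array([ 0.4832, -0.0553,  0.099 ]), 89) [array([ 0.4839, -0.0516,  0.0874]), array([ 0.4887, -0.0525,  0.039 ])]
 collar z 0.0633  plate z 0.0578
top (((0.0, 0.0), (0.0, 0.0), 0.0), array([nan, nan, nan]), 0) []
 collar z nan  plate z 0.4631
wrist (((484.2691345214844, -50.281288146972656), (19.683246612548828, 18.09284782409668), 79.87042999267578), array([ 0.484 , -0.0503,  0.1023]), 660) [array([ 0.4823, -0.0485,  0.092 ])]
 collar z 0.0662  plate z 0.0606
  return _methods._mean(a, axis=axis, dtype=dtype,
  ret = um.true_divide(
  ret = ret.dtype.type(ret / rcount)
```

View pics/s6.png

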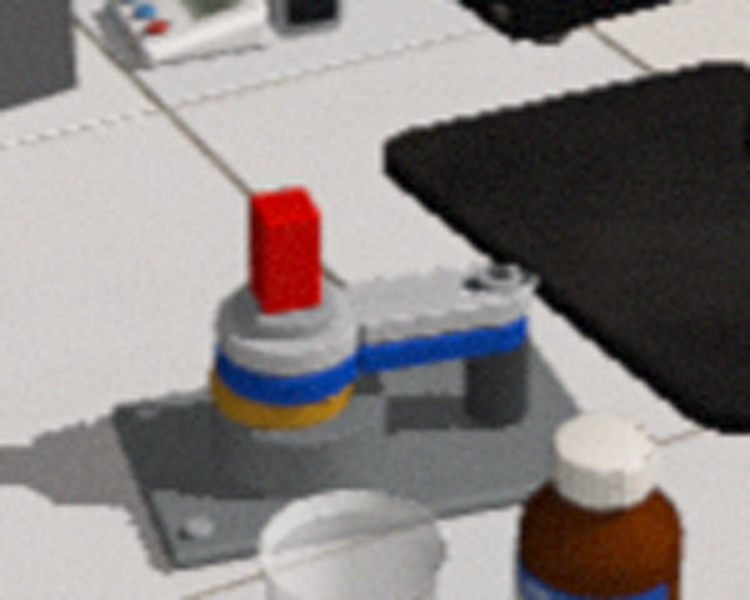

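The pin stands upright. The measured collar step is 5.6 mm (nominal 6), and the head top at z = 0.102 is the same as when it sat in the stand. It is home, and the neighbouring things have not moved.

```bash
python3 -c "
from plant import *
print(job_done())"
```

```text
the job is handed in; nothing more can be done
None
```

The pin is fully home in the clamp with its collar on the top plate, it has been let go, and the job was handed in at about 21 s; the highest contact force I read was about 11 N.

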